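# Index the length stop of the baguette board at the round sign and lock it

### The job

Set the baguette cutting guide for the next order: with a fingertip, push the length stop leftward along its rail until it clicks into the notch of the clip that carries the round sign (riding over the other clip if that one comes first), then press the stop's raised lock lever down flat so that it cannot be knocked out of the notch while cutting. Only push and press: do not pinch the stop or its lever, do not press the lever before the stop has clicked in, and leave the jars and other things round the board where they are.

Things in the scene. Friction and masses are not known exactly. Their poses are not given: they have to be found in the camera images.
- board: Baguette cutting guide, fixed: beech bed 170 (x) x 530 (y) x 22 mm; origin at the centre of its underside, x away from the robot, y to the left along the rail, z up. A fence along x +55 mm carries an aluminium rail 30 mm wide, centre line x +55, top at z 86, from y -250 to +186 mm. Position and yaw differ from run to run.
- stop (a joint): Length stop on the rail: travel in m, 0 at the right end, growing to the left (board +y), at most 0.36. Board y of its middle = -0.215 m + this value. Starts within 40 mm of the right end. Slides with about 2 N (dry friction plus 12 N per m/s). A sprung ball in its middle rides on the rail's top and drops into a clip's notch. When not touched, it stays where it is.
- stop_index (a point): Middle of the stop on the rail's top face (the ball's line); axes as the board's. Seated in a clip, it lies on that clip's seat point.
- stop_push (a point): Centre of the flat upright right end face of the stop, the face to push: 44 mm (x) by 36 mm (z), 31 mm right of the stop's middle, 26 mm above the rail's top. The block is 62 mm long; its top is 44 mm above the rail, a screw head 4 mm higher. A steel flag hangs in front of the fence at its left half, reaching 99 mm in front of the rail's centre line, all below the rail's top.
- stop_right_face: Grey right-hand end plate of the stop (44 x 5 x 36 mm), origin at its centre.
- stop_left_face: Grey left-hand end plate of the stop (44 x 5 x 36 mm), origin at its centre.
- stop_front_face: Grey front plate of the stop (4 x 50 x 36 mm), origin at its centre.
- stop_back_face: Grey back plate of the stop (4 x 50 x 36 mm), origin at its centre.
- round_seat (a point): Notch of the round-sign clip, at the rail's top; axes as the board's. The clip is a steel hump on the rail, 42 mm long (y), 22 wide, up to 8 high; at its back a white round sign 48 mm across leans back 35 degrees, centre 63 mm behind the rail's centre line, 30 mm above its top (top edge 50). Its place along the rail, and which clip comes first, differ from run to run.
- square_seat (a point): Notch of the other clip, alike but with a square sign 44 x 44 mm: not the one wanted. Feel of both: from 21 mm before the notch the push rises to about 6 N, up to a crest 7 mm before the notch; past it the push falls to nothing and the ball draws the stop the last 4 mm in, away from the finger. Leaving takes about 11 N, then the stop jumps a few mm. Notches 75 mm or more apart.
- lock (a joint): Steel lock lever on the front of the stop, hinged on a level axis parallel to the rail: 0 raised (30 degrees up, pointing at the robot), 0.524 rad pressed flat (level), against a firm stop. Friction keeps it where it is left; it starts within 0.06 rad of raised. Pressing takes about 3 to 5 N at the pad. Flat, its toe stands between two prongs of the clip and bars the stop; off the notch the prongs bar the lever.
- lock_pivot (a point): Hinge axis of the lock lever: 32 mm in front of the rail's centre line (board -x), 34 mm above the rail's top, at the stop's middle.
- lock_pad (a point): Top of the round pad (22 mm across) near the lever's end, 63 mm from the hinge axis; the lever ends 74 mm from the axis and is 22 mm wide, 27 with its thin rubber edges. Flat, this point is 41 mm above the rail's top, 95 mm in front of the rail's centre line.
- lock_left_edge: Rubber edge along the left side of the lock lever; origin at the hinge axis.
- lock_right_edge: Rubber edge along the right side of the lock lever; origin at the hinge axis.
- honey_jar: Jar with green lid, 64 x 68 x 84 mm, loose, behind the rail; origin at the centre of its underside.
- jam_jar_1: Jar with red lid, 65 x 65 x 97 mm, loose, behind the rail; origin at the centre of its underside.
- muffin: Muffin in a paper case, 85 x 84 x 73 mm, loose, behind the rail's left end; origin at the centre of its underside.
- espresso_cup: Small white cup with handle, 60 x 87 x 56 mm, loose, right of the board; origin at the centre of its underside.
- salt_shaker: Salt shaker, 44 x 44 x 90 mm, loose, right of the board; origin at the centre of its underside.
- till_roll_1: White paper till roll standing on end, 53 x 53 x 57 mm, loose, right of the board; origin at the centre of its underside.

How it is judged:
On the way, in this order (a step that is already met when the one before it is completed fails the run):
1. the stop sits still in the notch of the round-sign clip, its lock lever still up (y of stop_index in the frame of round_seat between -0.003 and 0.003 m and velocity of joint stop between -0.004 and 0.004 m/s and value of joint lock below 0.25 rad), for 0.3 s.
2. the lock lever is pressed down flat (y of stop_index in the frame of round_seat between -0.003 and 0.003 m and value of joint lock above 0.47 rad), for 0.2 s.
At the end, for the whole second after the job is handed in: The stop's middle is within 3 mm of the round-sign clip's notch along the rail and at rest, and its lock lever is flat (more than 0.47 of 0.524 rad) and at rest (all of step 2 and velocity of joint stop between -0.004 and 0.004 m/s and velocity of joint lock between -0.05 and 0.05 rad/s); the robot touches nothing.
It fails at once if the lock lever is pressed down while the stop is not in the round-sign clip's notch (value of joint lock above 0.3 rad and (y of stop_index in the frame of round_seat above 0.005 m or y of stop_index in the frame of round_seat below -0.005 m)).
It fails at once if the stop or its lock lever is pinched between the fingers ((contact force between the fingers and stop_left_face above 1.5 N and contact force between the fingers and stop_right_face above 1.5 N) or (contact force between the fingers and stop_front_face above 1.5 N and contact force between the fingers and stop_back_face above 1.5 N) or (contact force between the fingers and lock_left_edge above 1.5 N and contact force between the fingers and lock_right_edge above 1.5 N)).
It fails at once if one of the loose things round the board is moved by more than 25 mm or lifted (distance of any of honey_jar, jam_jar_1, muffin, espresso_cup, salt_shaker, till_roll_1 from where it was at the start of the episode above 0.025 m).
It also fails if it takes over 58 s, if anything falls off the work surface, if the arm or the gripper's body presses on something with over 40 N, if the wrist force passes 120 N, or if a joint passes its speed limit or range.

### The arm

A 6-joint arm with a two-finger parallel gripper is mounted at the origin on a cart in front of the work surface, level with it; the furniture and walls round the work are solid. World frame = base frame: x ahead of the robot, y to its left, z up, the work surface at z = 0. Lengths are in m, angles in rad, forces in N, time in s.
With the tool pointing down it reaches from about 0.225 to 0.875 m from the base axis. Payload 3.4 kg.
Tool frame: the origin (TCP) lies at the very end of the fingers, on their centre line; the grasp point (between the pads) lies 19 mm behind it; z points along the fingers, y is the direction in which the jaws open and shut (so a half turn about z gives the same grasp; the last joint's range is limited). The gripper opens to 85 mm and grips with 20 to 120 N. Pads are 22 mm wide; open, the fingers measure 114 mm over their backs; the gripper's body (76 mm by 85 mm) begins 54 mm behind the grasp point. The pads swing forward as they close: fully open they stand 13 mm farther back than shut.
Start: joints at [-1.357, 0.276, 1.505, -0, 1.361, -0.121], TCP at [0.189, -0.543, 0.231] pointing down, gripper open.
Joint ranges: [-2.89, 2.89], [-0.75, 2.08], [0.22, 2.7], [-1.18, 4.32], [0.11, 2.71], [-2.7, 2.7]. Speed limits (rad/s): [2.57, 2.57, 3.14, 3.14, 3.14, 3.14].

### API

Orientations are given as a unit quaternion [w, x, y, z].
In Python, from rig import manip, eyes gives the robot as it stands. The module is installed in compiled form; this text tells all that it offers.
- The arm moves only by the tool servo_tool, never from a script. Its argument "deltas" is one flat list of numbers, 6 for each row, row after row: the shift along the tool's x, y, z in cm, then the turn, a rotation vector about the tool's x, y, z in degrees. A call has 1 to 20 rows; each row shifts and turns the pose as measured when the row begins, along the tool's axes as they then stand; what a row does not reach is not made up. A row lasts 1/10 s, in which the tool goes at most 50 mm and 8.59 degrees, less where a joint would pass 70% of its speed; a pose out of reach is approached as far as the arm can. A call with a gripper value outside its range is refused whole. "jaw" is the finger opening in cm, from 0 to 8.54, set as the call begins (left out, the last holds). The fingers move at their own pace and stop on an object; "grip_force" is the grip in N (left out, the last holds). Time passes only in rows, so rows that do not move let the fingers close. It gives the time, the measured TCP pose, the force and the opening at its end, in the units of the state.
- manip.get_state(): the state, without advancing time (a new reading comes with each control period).
- eyes.get_image(name): name is "scene" or "top" or "wrist"; returns (picture, depth): 400x640x3 uint8, red, green, blue; 400x640 float32, m along the optical axis (not along the pixel's ray), 0 where there is no reading.
- eyes.get_calibration(name): a dict with "camera_matrix" (3x3 intrinsics, pixels), "distortion" ([k1, k2, p1, p2, k3] as OpenCV has them; the pictures are not rectified), "rvec" (rotation vector, rad) and "tvec" (3), from world to camera coordinates, as OpenCV has them. Camera axes: x right, y down, z forward; pixel columns grow to the right and rows downward; lengths in m; the calibration is good to about 2 mm. A picture is of the moment at which its call begins: read the wrist's pose just before it. get_calibration takes no time and is no camera call; for the wrist camera it gives the pose at the moment of the call.
- manip.sign_off(): hands the job in, once; it reports no verdict.
The state is a dict: "clock": time; "qpos": joint angles; "qd": joint speeds; "effort": joint torques, N m; "position": TCP position; "ee_rot": TCP orientation; "contact_force": force on the tool from outside, world axes, zero at the start; "moment": the same for the moment, N m; "width": finger opening in m.
Only numpy, scipy, OpenCV 4.12 (cv2) and the standard library are available. Lean on these libraries where they do the work, as an engineer would, in place of code of your own. Each camera call takes 0.05 s, during which the arm holds its last target.

## Working session

There is one attempt and no reset: what is moved stays moved. The work goes in short steps, Python scripts to look and compute and a tool call to move; the robot and the scene stay as the last step left them, time stands still between calls to the robot, and variables do not carry over. Pictures are saved under pics/ and viewed, and the job is handed in when it is done.

Besides the shell and the picture viewer there is one more tool, called after ">>>" as name(argument=value, ...) on one line, values as JSON. servo_tool: Moves the arm, as the interface text tells. Its arguments: {"type":"object","properties":{"deltas":{"type":"array","items":{"type":"number"}},"jaw":{"type":"number"},"grip_force":{"type":"number"}},"required":["deltas"]}

```bash
mkdir -p pics
python3 - <<'E'
from rig import manip, eyes
import cv2
s=manip.get_state()
print({k:s[k] for k in('clock','position','ee_rot','contact_force','width')})
for n in('scene','top'):
    p,d=eyes.get_image(n); cv2.imwrite(f'pics/{n}0.png',p[:,:,::-1]); 
    import numpy as np; np.savez(f'pics/{n}0.npz',p=p,d=d)
    print(n,eyes.get_calibration(n))
E
```

```text
{'clock': 0.0, 'position': array([ 0.18880745, -0.54252505,  0.23040568]), 'ee_rot': array([-9.76763098e-04,  9.86021495e-01,  1.66615295e-01, -3.51046057e-05]), 'contact_force': array([-1.21861483, -0.79710837, -0.15191977]), 'width': 0.0853192454961398}
scene {'camera_matrix': array([[431.52796712,   0.        , 314.95175211],
       [  0.        , 431.52796712, 192.25927387],
       [  0.        ,   0.        ,   1.        ]]), 'distortion': array([-0.09306562,  0.        ,  0.        ,  0.        ,  0.        ]), 'rvec': array([ 0.86868897, -2.30091109,  1.33584027]), 'tvec': array([0.36753276, 0.28298221, 0.70984945])}
top {'camera_matrix': array([[379.18956603,   0.        , 324.1004322 ],
       [  0.        , 379.18956603, 199.57173358],
       [  0.        ,   0.        ,   1.        ]]), 'distortion': array([-0.00148466,  0.        ,  0.        ,  0.        ,  0.        ]), 'rvec': array([ 2.17849503, -2.13563159,  0.07552065]), 'tvec': array([-0.03954181,  0.52593869,  1.00281637])}
```

View pics/scene0.png

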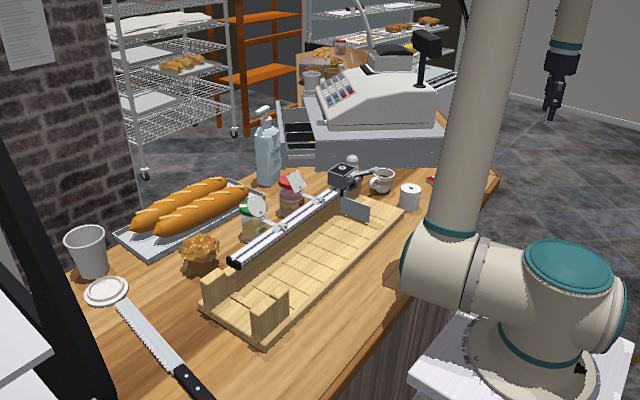

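View pics/top0.png

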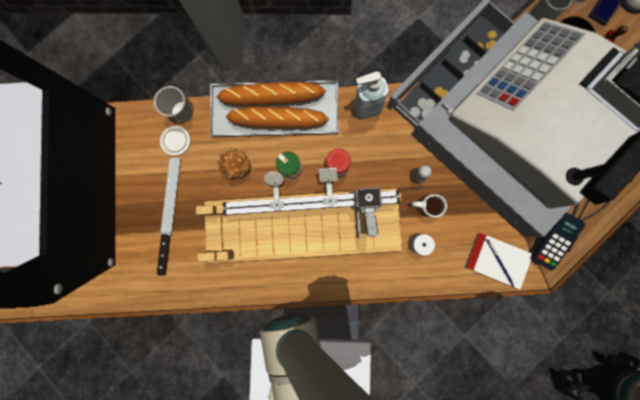

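The top view shows the stop at about (368,198), the square sign at (328,175) and the round sign at (274,178). The stop reaches the square clip first. I'll enlarge and measure.

```bash
cat > h.py <<'E'
import numpy as np, cv2
from rig import manip, eyes
def cal(n):
    c=eyes.get_calibration(n); R=cv2.Rodrigues(c['rvec'])[0]; return c['camera_matrix'],c['distortion'],R,c['tvec'].reshape(3)
def ray(n,uv,c=None):
    K,D,R,t=c or cal(n)
    q=cv2.undistortPoints(np.array(uv,float).reshape(-1,1,2),K,D).reshape(-1,2)
    d=np.c_[q,np.ones(len(q))]@R; return -R.T@t,d
def onplane(n,uv,z,c=None):
    o,d=ray(n,uv,c); return o+d*((z-o[2])/d[:,2])[:,None]
def withdepth(n,uv,dep,c=None):
    o,d=ray(n,uv,c); return o+d*np.array([dep[int(round(v)),int(round(u))] for u,v in uv])[:,None]
def proj(n,P):
    K,D,R,t=cal(n); return cv2.projectPoints(np.array(P,float).reshape(-1,3),cv2.Rodrigues(R)[0],t,K,D)[0].reshape(-1,2)
E
python3 - <<'E'
import numpy as np,cv2
p=np.load('pics/top0.npz')['p'][:,:,::-1]
c=p[160:270,190:450]; cv2.imwrite('pics/topz.png',cv2.resize(c,None,fx=3,fy=3,interpolation=cv2.INTER_CUBIC))
p=np.load('pics/scene0.npz')['p'][:,:,::-1]
c=p[140:350,190:440]; cv2.imwrite('pics/scz.png',cv2.resize(c,(714,600),interpolation=cv2.INTER_CUBIC))
E
```

```text
(no output)
```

View pics/topz.png

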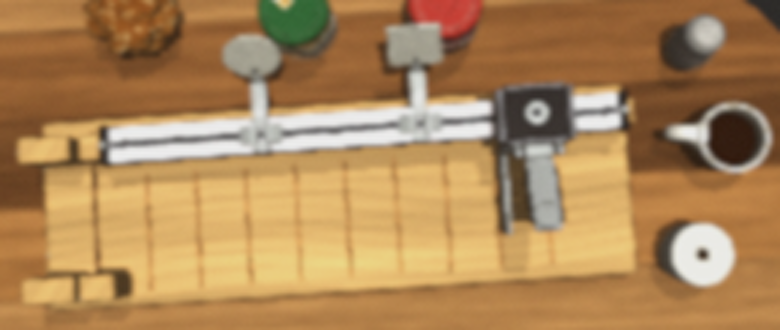

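View pics/scz.png

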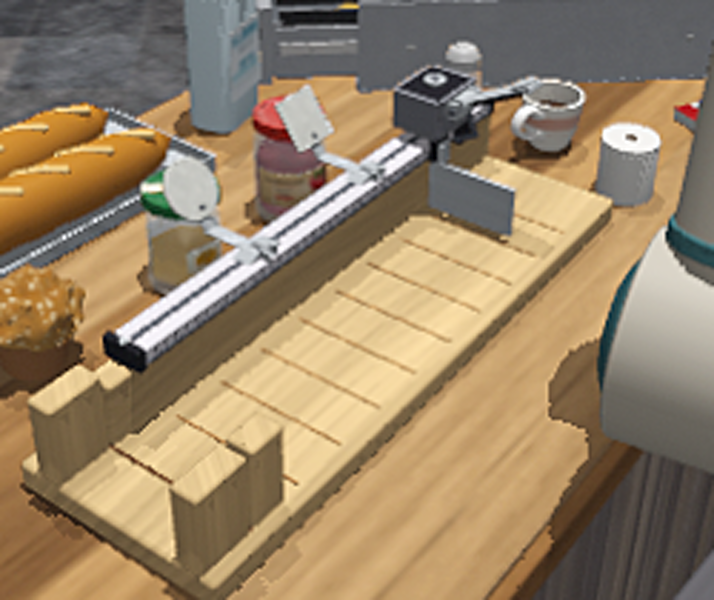

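Run:
```python
from h import *
f=np.load('pics/top0.npz');p=f['p'];d=f['d']
g=p.astype(int); mn=g.min(2); sp=g.max(2)-mn
m=((mn>170)&(sp<40)).astype(np.uint8); m[:190]=0;m[220:]=0;m[:,:224]=0;m[:,400:]=0
ys,xs=np.nonzero(m); 
P=onplane('top',np.c_[xs,ys],0.086)
vx,vy,x0,y0=cv2.fitLine(P[:,:2].astype(np.float32),cv2.DIST_HUBER,0,0.001,0.001).ravel()
if vy<0: vx,vy=-vx,-vy
yaw=np.arctan2(-vx,vy); print('yaw deg',np.degrees(yaw),'line pt',x0,y0, 'z depth',withdepth('top',np.c_[xs,ys],d)[:,2].mean())
Y=np.array([vx,vy]); X=np.array([vy,-vx]);o=np.array([x0,y0])
def uv(zx,zy): return (190+(zx+.5)/3-.5,160+(zy+.5)/3-.5)
for nm,q,z in [('round clip',(260,133),.09),('square clip',(419,122),.09),('screw',(537,112),.134),('stopR',(572,112),.13),('stopL',(499,112),.13),('railL',(106,145),.086),('railR',(622,110),.086),('leverend',(547,225),.15),('roundsign',(251,55),.116),('sqsign',(414,46),.116)]:
    w=onplane('top',[uv(*q)],z)[0]; e=w[:2]-o
    print(nm,w.round(4),'along',round(float(e@Y),4),'across',round(float(e@X),4),'depthz',withdepth('top',[uv(*q)],d)[0].round(3))
print(m.sum())
```

```text
yaw deg 4.5044875 line pt 0.5155798 0.003071516 z depth 0.09205742435999358
round clip [0.5067 0.0904 0.09  ] along 0.0878 across -0.002 depthz [0.507 0.091 0.088]
square clip [ 0.5186 -0.0443  0.09  ] along -0.0475 across -0.0008 depthz [ 0.518 -0.044  0.091]
screw [ 0.5242 -0.14    0.134 ] along -0.1433 across -0.0027 depthz [ 0.524 -0.14   0.135]
stopR [ 0.5251 -0.1685  0.13  ] along -0.1718 across -0.004 depthz [ 0.525 -0.168  0.133]
stopL [ 0.524  -0.1096  0.13  ] along -0.113 across -0.0004 depthz [ 0.524 -0.11   0.132]
railL [0.4942 0.2229 0.086 ] along 0.2208 across -0.004 depthz [0.494 0.221 0.092]
railR [ 0.5323 -0.2159  0.086 ] along -0.2196 across -0.0005 depthz [ 0.532 -0.215  0.092]
leverend [ 0.4335 -0.1472  0.15  ] along -0.1434 across -0.0936 depthz [ 0.433 -0.146  0.158]
roundsign [0.5694 0.0961 0.116 ] along 0.0885 across 0.061 depthz [0.569 0.095 0.12 ]
sqsign [ 0.5793 -0.0393  0.116 ] along -0.0473 across 0.0601 depthz [ 0.579 -0.039  0.116]
1421
```

>>> servo_tool(deltas=[3.6,-1.74,0,0,0,-6.3,3.77,-1.34,0,0,0,-6.3,3.9,-0.91,0,0,0,-6.3,3.97,-0.48,0,0,0,-6.3,4,-0.04,0,0,0,-6.3,3.98,0.4,0,0,0,-6.3,3.91,0.83,0,0,0,-6.3,3.8,1.26,0,0,0,-6.3,3.64,1.67,0,0,0,-6.3,3.43,2.05,0,0,0,-6.3,3.19,2.42,0,0,0,-6.3,2.9,2.75,0,0,0,-6.3], jaw=0, grip_force=30)

```text
clock: 1.3
position: [0.5281, -0.1861, 0.2248]
ee_rot: [-0.005, 0.661, 0.751, 0.0]
contact_force: [1.1, -0.9, -0.1]
width: -0.0001
```

```bash
cat >> h.py <<'E'
def rep(ta=None,tc=None,tz=None):
    from scipy.spatial.transform import Rotation as Ro
    s=manip.get_state(); p=s['position'];q=s['ee_rot'];R=Ro.from_quat([q[1],q[2],q[3],q[0]]).as_matrix()
    Y=np.array([-.0785,.9969,0]);X=np.array([.9969,.0785,0]);o=np.array([.5156,.0031,0]); e=p-o
    print('t',round(float(s['clock']),2),'along',round(float(e@Y)*1e3,1),'across',round(float(e@X)*1e3,1),'z',round(float(p[2])*1e3,1),'w',round(float(s['width'])*1e3,1))
    f=s['contact_force'];print('F along/across/z',(f@Y).round(2),(f@X).round(2),f[2].round(2))
    W=np.array([Y,X,[0,0,-1]]).T
    print('turn needed (tool deg)',np.degrees(Ro.from_matrix(R.T@W).as_rotvec()).round(2))
    if ta is not None:
        t=o+ta*Y+tc*X;t[2]=tz;print('shift tool cm',(R.T@(t-p)*100).round(2))
E
python3 -c "
from h import *
rep(-.205,-.001,.231)"
```

```text
t 1.3 along -189.6 across -2.3 z 224.8 w -0.1
F along/across/z -1.0 0.98 -0.13
turn needed (tool deg) [-0.35 -0.39  2.79]
shift tool cm [-1.54  0.06 -0.63]
```

>>> servo_tool(deltas=[-1.0,0,0,-0.4,-0.4,2.8,-0.9,0.1,0,0,0,0,0,0,3,0,0,0,0,0,3,0,0,0,0,0,3,0,0,0,0,0,2,0,0,0,0,0,0.5,0,0,0,0,0,0,0,0,0])

```text
clock: 2.1
position: [0.5341, -0.2043, 0.1048]
ee_rot: [-0.0, 0.676, 0.737, 0.001]
contact_force: [0.3, 0.2, -0.2]
width: -0.0001
```

```bash
python3 -c "
from h import *
rep(-.185,-.001,.106)
p,d=eyes.get_image('scene');cv2.imwrite('pics/s1.png',cv2.resize(p[130:290,250:470,::-1],None,fx=3,fy=3))"
```

```text
t 2.1 along -208.2 across 2.1 z 104.8 w -0.1
F along/across/z 0.22 0.36 -0.17
turn needed (tool deg) [ 0.09 -0.13  0.45]
shift tool cm [ 2.32 -0.3  -0.11]
```

View pics/s1.png

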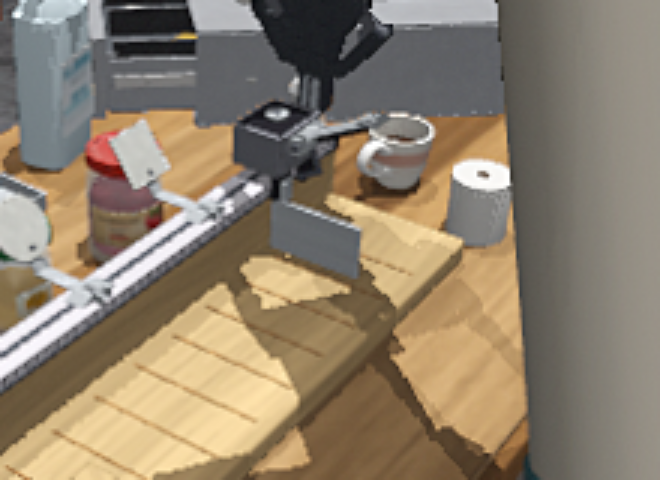

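The closed fingers stand just right of the stop at about (310,95), as planned. I'll start pushing.

>>> servo_tool(deltas=[0.5,-0.1,0,0,0,0.4,0.5,-0.1,0,0,0,0,0.5,-0.1,0,0,0,0,0.3,0,0,0,0,0,0.3,0,0,0,0,0,0.3,0,0,0,0,0,0.3,0,0,0,0,0])

```text
clock: 2.85
position: [0.5312, -0.1781, 0.1103]
ee_rot: [0.005, 0.678, 0.735, 0.002]
contact_force: [-0.1, -4.2, -2.1]
width: -0.0001
```

```bash
python3 -c "
from h import *
rep(-.185,-.001,.106)"
```

```text
t 2.85 along -181.8 across 1.4 z 110.3 w -0.1
F along/across/z -4.16 -0.41 -2.13
turn needed (tool deg) [0.57 0.3  0.06]
shift tool cm [-0.31 -0.24  0.42]
```

>>> servo_tool(deltas=[0.5,-0.1,0.3,0,0,0,0.5,-0.1,0.2,0,0,0,0.5,0,0.1,0,0,0,0.5,0,0.1,0,0,0,0.5,0,0.1,0,0,0,0.5,0,0.1,0,0,0,0.5,0,0.1,0,0,0,0.5,0,0.1,0,0,0,0.5,0,0.1,0,0,0,0.5,0,0.1,0,0,0])

```text
clock: 3.85
position: [0.5276, -0.1283, 0.0981]
ee_rot: [0.01, 0.678, 0.735, 0.001]
contact_force: [0.1, -4.5, 3.3]
width: -0.0002
```

```bash
python3 -c "
from h import *
rep(-.135,-.001,.108)"
```

```text
t 3.85 along -131.9 across 1.6 z 98.1 w -0.2
F along/across/z -4.48 -0.23 3.25
turn needed (tool deg) [0.9  0.77 0.11]
shift tool cm [-0.32 -0.25 -0.99]
```

>>> servo_tool(deltas=[0.5,-0.1,-0.4,0.5,0.4,0,0.5,-0.1,-0.4,0.3,0.3,0,0.5,-0.1,0,0,0,0,0.4,0,0,0,0,0,0.4,0,0,0,0,0])

```text
clock: 4.35
position: [0.5225, -0.1035, 0.1051]
ee_rot: [0.0, 0.678, 0.735, -0.0]
contact_force: [1.7, -6.7, -2.2]
width: 0.0001
```

```bash
python3 -c "
from h import *
rep(-.085,-.001,.106)"
```

```text
t 4.35 along -106.8 across -1.5 z 105.1 w 0.1
F along/across/z -6.81 1.21 -2.23
turn needed (tool deg) [0.   0.02 0.13]
shift tool cm [ 2.18  0.06 -0.09]
```

>>> servo_tool(deltas=[0.4,0,0.05,0,0,0,0.4,0,0.05,0,0,0,0.4,0,0.05,0,0,0,0.4,0,0.05,0,0,0,0.4,0,0,0,0,0,0.4,0,0,0,0,0])

```text
clock: 4.95
position: [0.5198, -0.0816, 0.1045]
ee_rot: [0.003, 0.677, 0.736, -0.003]
contact_force: [0.1, -4.1, 0.9]
width: -0.0001
```

```bash
python3 -c "
from h import *
rep(-.085,-.001,.106)"
```

```text
t 4.95 along -84.8 across -2.5 z 104.5 w -0.1
F along/across/z -4.12 -0.18 0.89
turn needed (tool deg) [-0.05  0.52  0.31]
shift tool cm [-0.03  0.15 -0.15]
```

>>> servo_tool(deltas=[0.4,0.1,0,0,0.5,0.3,0.4,0.1,0,0,0,0,0.4,0,0,0,0,0,0.4,0,0,0,0,0,0.4,0,0,0,0,0,0.5,0,0,0,0,0,0.5,0,0,0,0,0,0.5,0,0,0,0,0,0.5,0,0,0,0,0])

```text
clock: 5.85
position: [0.5165, -0.0382, 0.1039]
ee_rot: [-0.002, 0.678, 0.735, -0.002]
contact_force: [0.1, -3.5, -0.1]
width: 0.0
```

```bash
python3 -c "
from h import *
rep(.0,-.001,.106)"
```

```text
t 5.85 along -41.2 across -2.4 z 103.9 w 0.0
F along/across/z -3.51 -0.19 -0.13
turn needed (tool deg) [-0.29 -0.    0.05]
shift tool cm [ 4.12  0.14 -0.21]
```

>>> servo_tool(deltas=[0.5,0.1,-0.1,-0.2,0,0,0.5,0,0,0,0,0,0.5,0,0,0,0,0,0.5,0,0,0,0,0,0.5,0,0,0,0,0,0.5,0,0,0,0,0,0.5,0,0,0,0,0,0.5,0,0,0,0,0,0.5,0,0,0,0,0,0,0,0,0,0,0])

```text
clock: 6.85
position: [0.5123, 0.0124, 0.1044]
ee_rot: [-0.002, 0.678, 0.735, -0.001]
contact_force: [1.2, -1.4, -0.3]
width: -0.0
```

```bash
python3 -c "
from h import *
rep(.02,-.001,.106)
p,d=eyes.get_image('top');np.savez('pics/top2.npz',p=p,d=d);cv2.imwrite('pics/t2.png',cv2.resize(p[160:270,190:450,::-1],None,fx=3,fy=3,interpolation=cv2.INTER_CUBIC))
p,d=eyes.get_image('scene');cv2.imwrite('pics/s2.png',cv2.resize(p[130:290,220:440,::-1],None,fx=3,fy=3))"
```

```text
t 6.85 along 9.5 across -2.5 z 104.4 w -0.0
F along/across/z -1.45 1.14 -0.32
turn needed (tool deg) [-0.21 -0.12  0.06]
shift tool cm [ 1.05  0.15 -0.16]
```

View pics/t2.png

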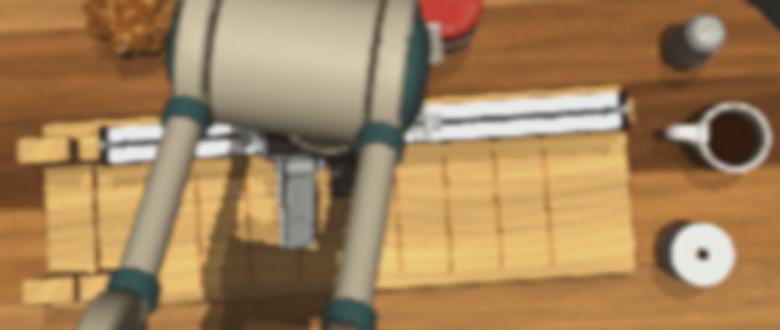

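View pics/s2.png

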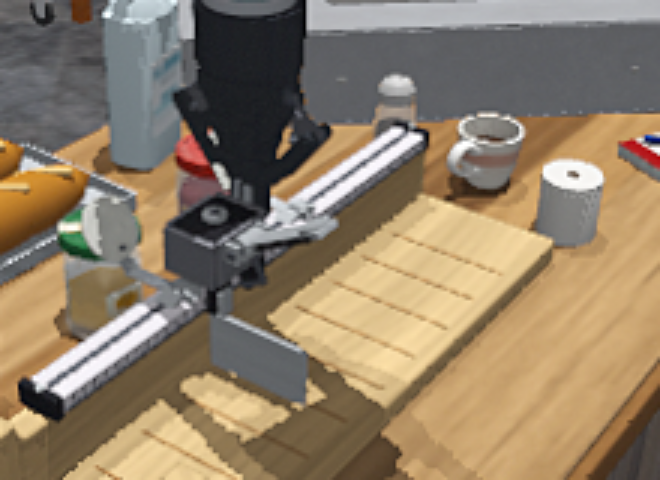

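```bash
python3 -c "
from h import *
Y=np.array([-.0785,.9969,0]);o=np.array([.5156,.0031,0])
for nm,q,z in [('init screw -143.3',(190+434/2.856,140+78/2.857),.134),('now screw',(220+213.5/3,130+214/3),.134),('round clip 87.8',(190+262/2.856,140+247/2.857),.09),('lever pad now(top)',(190+300/3,160+237/3),.15)]:
    w=onplane('top' if 'top' in nm else 'scene',[q],z)[0];print(nm,((w-o)@Y*1e3).round(1),w.round(3))"
```

```text
init screw -143.3 -141.1 [ 0.523 -0.138  0.134]
now screw 54.2 [0.505 0.057 0.134]
round clip 87.8 87.6 [0.501 0.09  0.09 ]
lever pad now(top) 50.2 [0.419 0.046 0.15 ]
```

>>> servo_tool(deltas=[0.4,0.1,0,0,0,0,0.4,0,0,0,0,0,0.4,0,0,0,0,0,0.3,0,0,0,0,0,0.3,0,0,0,0,0,0.3,0,0,0,0,0])

```text
clock: 7.55
position: [0.5109, 0.0324, 0.1043]
ee_rot: [-0.001, 0.678, 0.735, -0.003]
contact_force: [-0.9, -5.9, 1.1]
width: 0.0003
```

```bash
python3 -c "
from h import *
rep(.04,-.001,.105)"
```

```text
t 7.55 along 29.5 across -2.4 z 104.3 w 0.3
F along/across/z -5.81 -1.34 1.13
turn needed (tool deg) [-0.34  0.11  0.1 ]
shift tool cm [ 1.05  0.14 -0.07]
```

Force is rising, so this is the crest. I'll go slowly, two or three rows at a time.

>>> servo_tool(deltas=[0.3,0,0,0,0,0,0.3,0,0,0,0,0,0.2,0,0,0,0,0])

```text
clock: 7.85
position: [0.5104, 0.0383, 0.1044]
ee_rot: [0.001, 0.677, 0.736, -0.005]
contact_force: [-0.4, -5.7, 0.2]
width: -0.0003
```

>>> servo_tool(deltas=[0.2,0,0,0,0,0])

```text
clock: 7.95
position: [0.5103, 0.04, 0.1044]
ee_rot: [0.001, 0.677, 0.736, -0.005]
contact_force: [-0.5, -4.5, 0.5]
width: 0.0001
```

```bash
python3 -c "
from h import *
rep(.04,-.001,.105)"
```

```text
t 7.95 along 37.2 across -2.4 z 104.4 w 0.1
F along/across/z -4.4 -0.89 0.51
turn needed (tool deg) [-0.35  0.5   0.23]
shift tool cm [ 0.28  0.14 -0.06]
```

>>> servo_tool(deltas=[0.2,0,0,0,0,0])

```text
clock: 8.05
position: [0.5101, 0.0423, 0.1044]
ee_rot: [0.001, 0.677, 0.736, -0.005]
contact_force: [0.6, -2.1, 0.8]
width: -0.0006
```

>>> servo_tool(deltas=[0.15,0,0,0,0,0])

```text
clock: 8.15
position: [0.5099, 0.045, 0.1044]
ee_rot: [0.0, 0.678, 0.735, -0.004]
contact_force: [0.1, 0.4, -0.3]
width: 0.0003
```

>>> servo_tool(deltas=[0.1,0,0,0,0,0])

```text
clock: 8.25
position: [0.5098, 0.047, 0.1043]
ee_rot: [-0.0, 0.678, 0.735, -0.004]
contact_force: [-0.2, -0.3, 0.4]
width: 0.0001
```

The force has fallen to zero, so the stop has clicked in. I'll back off, rise, and check.

>>> servo_tool(deltas=[-0.5,0,0,0,0,0,-1.0,0,0,0,0,0,-1,0,-1,0,0,0,0,0,-3,0,0,0,0,0,-4,0,0,0,0,0,0,0,0,0])

```text
clock: 8.85
position: [0.5127, 0.0194, 0.1879]
ee_rot: [-0.001, 0.678, 0.735, -0.003]
contact_force: [1.3, -0.7, -0.1]
width: 0.0003
```

```bash
python3 -c "
from h import *
rep(.04,-.08,.19)
Y=np.array([-.0785,.9969,0]);o=np.array([.5156,.0031,0])
p,d=eyes.get_image('scene');cv2.imwrite('pics/s3.png',cv2.resize(p[150:290,200:360,::-1],None,fx=4,fy=4,interpolation=cv2.INTER_CUBIC))
p,d=eyes.get_image('top');cv2.imwrite('pics/t3.png',cv2.resize(p[160:270,190:450,::-1],None,fx=3,fy=3,interpolation=cv2.INTER_CUBIC))
p,d=eyes.get_image('wrist');cv2.imwrite('pics/w3.png',p[:,:,::-1])"
```

```text
t 8.85 along 16.5 across -1.6 z 187.9 w 0.3
F along/across/z -0.84 1.23 -0.08
turn needed (tool deg) [-0.38  0.15  0.05]
shift tool cm [ 2.36 -7.84 -0.16]
```

View pics/s3.png

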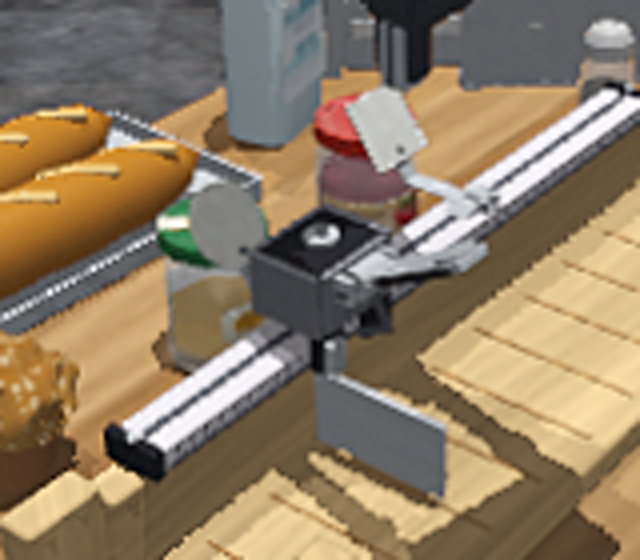

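View pics/t3.png

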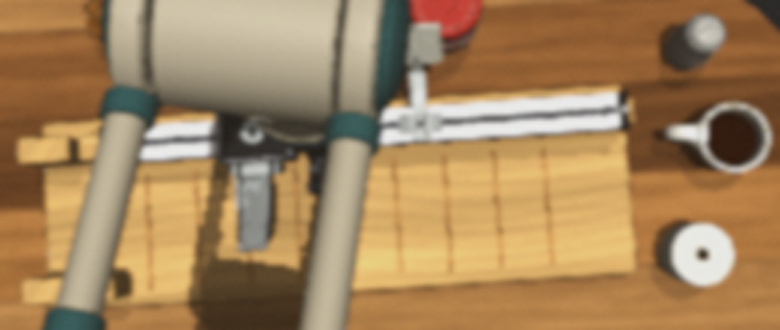

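View pics/w3.png

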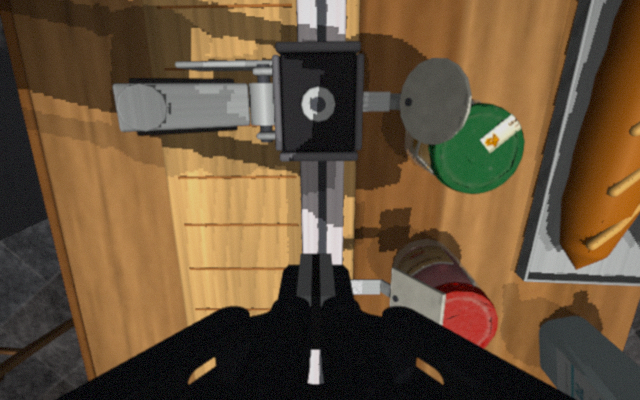

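```bash
python3 -c "
from h import *
Y=np.array([-.0785,.9969,0]);X=np.array([.9969,.0785,0]);o=np.array([.5156,.0031,0])
def s(nm,n,q,z):
    w=onplane(n,[q],z)[0];print(nm,((w-o)@Y*1e3).round(1),((w-o)@X*1e3).round(1))
s('screw scene','scene',(200+321/4,150+234/4),.134)
s('screw top','top',(190+251/3,160+133/3),.134)
s('screw wrist','wrist',(318,103),.134)
s('arm wrist','wrist',(380,101),.092)
s('sign wrist','wrist',(436,97),.116)
s('pad wrist','wrist',(143,105),.158)
s('sq arm','wrist',(368,287),.092)
"
```

```text
screw scene 89.1 -6.8
screw top 87.7 -6.7
screw wrist 88.2 -5.0
arm wrist 88.4 33.9
sign wrist 91.2 61.7
pad wrist 87.9 -85.8
sq arm -45.3 32.4
```

The wrist view shows the screw at (318,103), in line with the round sign's arm at (380,101). Both come out at about 88 mm along the rail, so the stop is seated with the lever still up. Next I'll move over the pad.

>>> servo_tool(deltas=[0,-2.5,0,0,0,0,1.5,-2.5,0,0,0,0,2,-2,0,0,0,0,2,-1.5,0,0,0,0,1.5,-0.2,0,0,0,0,0,0,0,0,0,0])

```text
clock: 9.6
position: [0.4073, 0.0827, 0.1765]
ee_rot: [-0.012, 0.68, 0.733, -0.012]
contact_force: [0.5, -0.4, 0.1]
width: -0.0002
```

```bash
python3 -c "
from h import *
rep(.088,-.088,.168)
p,d=eyes.get_image('wrist');cv2.imwrite('pics/w4.png',p[:,:,::-1])
p,d=eyes.get_image('scene');cv2.imwrite('pics/s4.png',cv2.resize(p[150:290,200:360,::-1],None,fx=4,fy=4,interpolation=cv2.INTER_CUBIC))"
```

```text
t 9.6 along 87.8 across -101.7 z 176.5 w -0.2
F along/across/z -0.39 0.42 0.09
turn needed (tool deg) [-1.96 -0.07 -0.15]
shift tool cm [0.02 1.4  0.8 ]
```

View pics/w4.png

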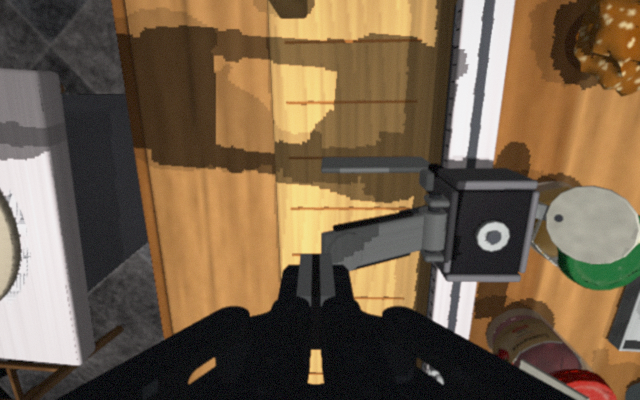

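View pics/s4.png

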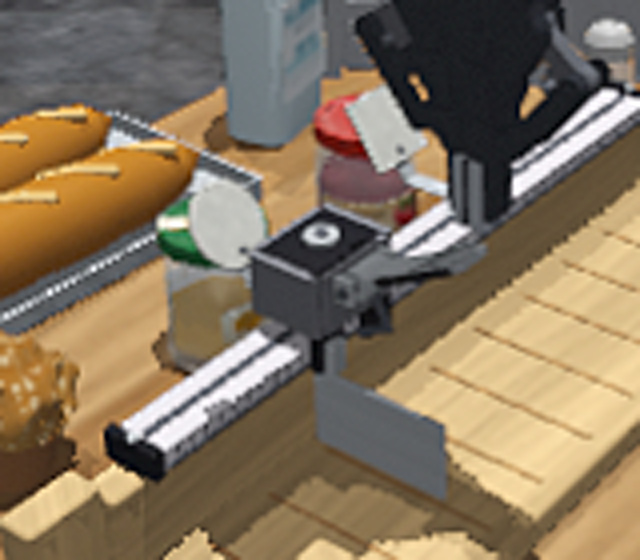

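>>> servo_tool(deltas=[0,0.7,-0.3,-1.0,0,0,0,0.6,0,-1.0,0,0,0,0,0,0,0,0,0,0,0,0,0,0])

```text
clock: 10.1
position: [0.4243, 0.0802, 0.1788]
ee_rot: [0.002, 0.681, 0.732, 0.001]
contact_force: [-0.1, 0.2, 0.6]
width: 0.0003
```

```bash
python3 -c "
from h import *
rep(.088,-.088,.168)"
```

```text
t 10.1 along 84.1 across -85.0 z 178.8 w 0.3
F along/across/z 0.19 -0.1 0.62
turn needed (tool deg) [ 0.22  0.06 -0.34]
shift tool cm [ 0.39 -0.31  1.08]
```

>>> servo_tool(deltas=[0.3,-0.2,0.2,0,0,-0.3,0,0,0.2,0,0,0,0,0,0.2,0,0,0,0,0,0,0,0,0])

```text
clock: 10.5
position: [0.4219, 0.0829, 0.1721]
ee_rot: [0.001, 0.679, 0.734, 0.001]
contact_force: [-0.0, -1.2, -0.2]
width: 0.0002
```

```bash
python3 -c "
from h import *
rep(.088,-.088,.168)"
```

```text
t 10.5 along 86.9 across -87.1 z 172.1 w 0.2
F along/across/z -1.17 -0.1 -0.25
turn needed (tool deg) [ 0.18  0.07 -0.06]
shift tool cm [ 0.11 -0.09  0.41]
```

>>> servo_tool(deltas=[0.1,0,0.3,0,0,0,0,0,0.3,0,0,0,0,0,0.3,0,0,0,0,0,0.3,0,0,0,0,0,0.3,0,0,0])

```text
clock: 11.0
position: [0.4222, 0.0841, 0.1564]
ee_rot: [0.002, 0.679, 0.734, 0.001]
contact_force: [-0.1, -0.2, 1.3]
width: 0.0
```

```bash
python3 -c "
from h import *
rep(.088,-.088,.13)"
```

```text
t 11.0 along 88.1 across -86.8 z 156.4 w 0.0
F along/across/z -0.19 -0.11 1.28
turn needed (tool deg) [ 0.24  0.07 -0.03]
shift tool cm [-0.01 -0.13  2.64]
```

>>> servo_tool(deltas=[0,0,0.3,0,0,0,0,0,0.3,0,0,0,0,0,0.3,0,0,0,0,0,0.3,0,0,0,0,0,0.3,0,0,0])

```text
clock: 11.5
position: [0.422, 0.0841, 0.1406]
ee_rot: [0.002, 0.679, 0.734, 0.001]
contact_force: [-0.7, 0.2, 2.4]
width: -0.0
```

```bash
python3 -c "
from h import *
rep(.088,-.088,.13)"
```

```text
t 11.5 along 88.1 across -86.9 z 140.6 w -0.0
F along/across/z 0.24 -0.7 2.41
turn needed (tool deg) [ 0.22  0.07 -0.04]
shift tool cm [-0.   -0.11  1.06]
```

Contact at 2.4 N with the lever going down. I'll carry on to the firm stop.

>>> servo_tool(deltas=[0,-0.1,0.3,0,0,0,0,-0.1,0.3,0,0,0,0,0,0.3,0,0,0])

```text
clock: 11.8
position: [0.4196, 0.0838, 0.1307]
ee_rot: [0.002, 0.679, 0.734, 0.001]
contact_force: [-1.8, 0.3, 2.2]
width: -0.0002
```

>>> servo_tool(deltas=[0,0,0.2,0,0,0,0,0,0.2,0,0,0])

```text
clock: 12.0
position: [0.419, 0.0838, 0.1262]
ee_rot: [0.001, 0.679, 0.734, 0.0]
contact_force: [-3.5, -1.3, 16.4]
width: 0.0001
```

>>> servo_tool(deltas=[0,0,0.2,0,0,0,0,0,0.2,0,0,0])

```text
clock: 12.2
position: [0.419, 0.0838, 0.1258]
ee_rot: [0.001, 0.679, 0.734, 0.0]
contact_force: [-7.5, 0.1, 24.4]
width: 0.0002
```

The lever is on its firm stop at z ≈ 0.126. I'll lift off and check.

>>> servo_tool(deltas=[0,0,0,0,0,0,0,0,0,0,0,0,0,0,-0.5,0,0,0,0,0,-2,0,0,0,0,0,-3,0,0,0,0,0,-3,0,0,0,-3,0,0,0,0,0,-4,0,0,0,0,0,-4,0,0,0,0,0,0,0,0,0,0,0,0,0,0,0,0,0])

```text
clock: 13.3
position: [0.4302, -0.029, 0.2148]
ee_rot: [0.003, 0.678, 0.735, 0.002]
contact_force: [-0.8, 0.9, -0.8]
width: 0.0003
```

```bash
python3 -c "
from h import *
rep()
p,d=eyes.get_image('wrist');np.savez('pics/w5.npz',p=p,d=d);cv2.imwrite('pics/w5.png',p[:,:,::-1])
p,d=eyes.get_image('scene');cv2.imwrite('pics/s5.png',cv2.resize(p[150:290,200:360,::-1],None,fx=4,fy=4,interpolation=cv2.INTER_CUBIC))"
```

```text
t 13.3 along -25.3 across -87.6 z 214.8 w 0.3
F along/across/z 0.97 -0.68 -0.77
turn needed (tool deg) [0.39 0.12 0.1 ]
```

View pics/w5.png

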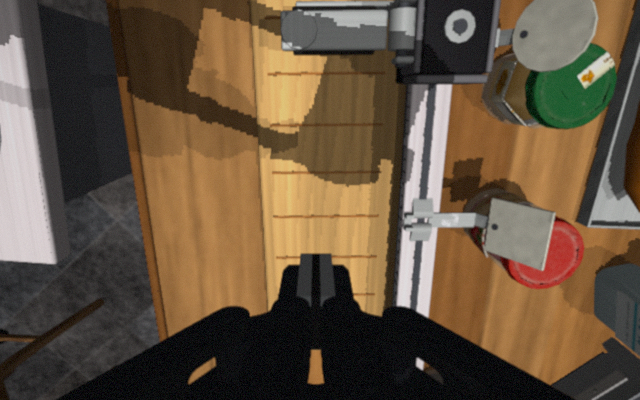

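View pics/s5.png

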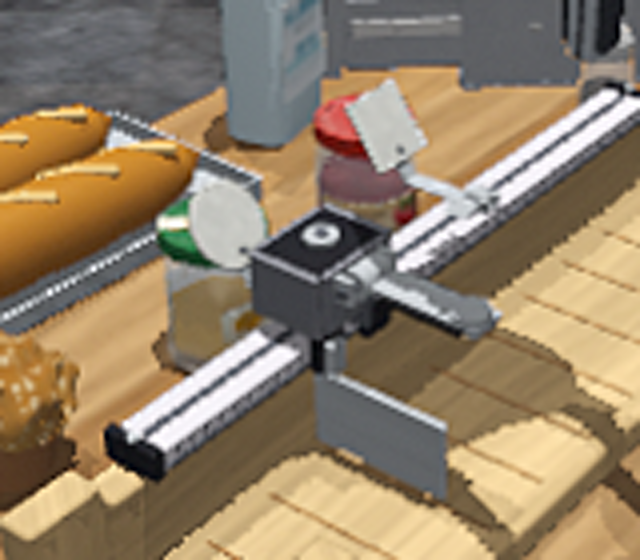

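The lever now lies level, with its pad at about (480,318) in the scene crop and (300,30) in the wrist picture. The stop has not moved. As a check I'll read the lever's heights from depth.

```bash
python3 -c "
from h import *
d=np.load('pics/w5.npz')['d']
print(withdepth('wrist',[(300,30),(320,30),(345,30),(375,30),(460,26),(505,36)],d).round(4))"
```

```text
[[0.4127 0.0819 0.1274]
 [0.4245 0.0833 0.1252]
 [0.4395 0.0846 0.1249]
 [0.4572 0.0858 0.1266]
 [0.504  0.0905 0.1363]
 [0.5536 0.096  0.0902]]
```

```bash
python3 -c "
from rig import manip
print(manip.get_state()['qd'].round(4)); print(manip.sign_off())"
```

```text
[ 0.0203 -0.0041  0.004   0.0063  0.0062 -0.0022]
the job is handed in; nothing more can be done
None
```

The stop is in the round-sign clip's notch with its lock lever pressed flat. I handed the job in at about 13 s; the sign-off gives no verdict.

**What I did:** I pushed the stop left with the closed fingertips, over the square-sign clip, until it clicked into the round-sign clip. There the push force fell from about 6 N to about 0. I then pressed the lever down onto its firm stop (24 N at z ≈ 0.126 m) and backed away.

**Last checks:**
- **Stop position:** before I pressed the lever, the stop's screw measured 87.7 to 89.1 mm along the rail in three views. The round clip's notch was at 87.6 to 87.8 mm. After pressing, I only checked by eye that the stop had not moved.
- **Lever:** its top is level by depth, at 125 to 127 mm from hinge to pad.
- **Surroundings:** the jars in view looked unmoved, and the gripper was clear with force readings around 1 N. I took no closing picture of the cup, salt shaker and till roll.

**Disagreements:**
- The screw sat 2 to 4 mm farther forward across the rail than at the start, which suggests my rail yaw was about 0.8° off.
- One sideways move before the press overshot by 14 mm; I corrected it before touching the lever.

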